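# Find the heavy side of a wheel on a balancing stand and hold it down

### The arm

A 7-joint arm with a two-finger parallel gripper is mounted at the origin on a cart in front of the work surface, level with it; the furniture and walls round the work are solid. World frame = base frame: x ahead of the robot, y to its left, z up, the work surface at z = 0. Lengths are in m, angles in rad, forces in N, time in s.
With the tool pointing down it reaches from about 0.425 to 0.8 m from the base axis. Payload 8.3 kg.
Tool frame: the origin (TCP) lies between the finger pads; the fingertips stand 22 mm ahead of it and the grasp point (between the pads) lies 3 mm ahead of it; z points along the fingers, y is the line along which they close (so a half turn about z gives the same grasp; the last joint's range is limited). The gripper opens to 85 mm and grips with 20 to 120 N. Pads are 22 mm wide; open, the fingers measure 114 mm over their backs; the gripper's body (76 mm by 85 mm) begins 54 mm behind the grasp point. The pads swing forward as they close: fully open they stand 13 mm farther back than shut.
Start: joints at [1.156, 0.383, 0.016, 1.37, -0.006, 1.388, -0.046], TCP at [0.215, -0.587, 0.253] pointing down, gripper open.
Joint ranges: [-2.95, 2.95], [-0.25, 2.06], [-1.52, 1.56], [0.18, 2.33], [-1.44, 4.58], [0.02, 2.06], [-3.01, 3.01]. Speed limits (rad/s): [2.39, 2.39, 3.01, 3.01, 3.14, 3.14, 3.14].

### API

Orientations are given as a unit quaternion [w, x, y, z].
In Python, from bench import bot, cams gives the robot as it stands (bot), with the cameras (cams).
- The arm moves only by the tool advance, called after "Request:" by a JSON object that holds its "fn" and its "kwargs". Schema: {"type":"object","properties":{"plan":{"type":"array","items":{"type":"object","properties":{"dx":{"type":"number"},"dy":{"type":"number"},"dz":{"type":"number"},"yaw":{"type":"number"},"jaw":{"type":"number"}},"additionalProperties":false,"required":["jaw"]},"minItems":1,"maxItems":12},"force":{"type":"number"},"only":{"type":"string"},"quiet":{"type":"boolean"},"lines":{"type":"string"}},"required":["plan"],"additionalProperties":false}. plan is a list of rows, 1 to 12 of them, each an object with the fields dx, dy, dz (the shift in m), yaw (a turn about the tool's z in rad), jaw (the finger opening in m); a field left out counts as zero (the opening has to be given); each row is the pose to reach, as a shift and turn from the pose commanded when the call began, along the tool's axes at that moment; what a row does not reach only later rows make up. A row lasts 1/12 s, in which the tool goes at most 0.0417 m and 0.125 rad, less where a joint would pass 70% of its speed; a pose out of reach is approached as far as the arm can. The fingers move at their own pace and stop on an object; force is the grip in N (left out, the last holds). Time passes only in rows, so rows that do not move let the fingers close. The tool returns the time, the measured TCP pose, the force, the opening and the grip force at its end. only (a regular expression) keeps the lines of the reply that match it, lines (a string "A,B") keeps lines A to B, and quiet returns only ok. Input that does not fit is refused with a message, and nothing moves.
- bot.get_obs(): the state, without advancing time (a new reading comes with each control period).
- cams.capture(name): name is "scene" or "top" or "wrist"; returns the picture (384x512x3 uint8, blue, green, red); there is no depth.
- cams.get_calibration(name): a dict with "intrinsics" (3x3 intrinsics, pixels), "dist" ([k1, k2, p1, p2, k3] as OpenCV has them; the pictures are not rectified), "extrinsics" (4x4, takes a point from world to camera coordinates). Camera axes: x right, y down, z forward; pixel columns grow to the right and rows downward; lengths in m; the calibration is good to about 2 mm. A picture is of the moment at which its call begins: read the wrist's pose just before it. get_calibration takes no time and is no camera call; for the wrist camera it gives the pose at the moment of the call.
- bot.sign_off(): hands the job in; it is judged then, once.
The state is a dict: "clock": time; "q": joint angles; "joint_vel": joint speeds; "effort": joint torques, N m; "position": TCP position; "tcp_rot": TCP orientation; "wrist_force": force on the tool from outside, world axes, zero at the start; "ft_torque": the same for the moment, N m; "gripper_width": finger opening in m; "finger_force": force on a finger pad.
Only numpy, scipy, OpenCV 4.12 (cv2) and the standard library are available. Lean on these libraries where they do the work, as an engineer would, in place of code of your own. Each camera call takes 0.05 s, during which the arm holds its last target. There are 200 camera calls.

### The job

The steel wheel on the balancing stand has a heavy side that cannot be seen: press the brake plunger fully home to free the wheel, and let it swing to rest by itself, untouched. Then, to be sure, turn the wheel by hand at least a sixth of a turn (60 degrees) away from where it stopped, let go, and let it settle once more. Finally take hold of the rim and finish while still gripping the wheel, motionless, heavy side straight down, with the plunger home and the things lying around left where they are.

Things in the scene. Friction and masses are not known exactly. Their poses are not given: they have to be found in the camera images.
- stand: Balancing stand, fixed: grey base plate 130 mm (x) by 400 mm (y from -230 to +170), 12 mm thick; two pedestals, 36 mm wide in y, at x = +-48 mm, 146 mm high, carry the wheel's axle at y = 0. Origin: underside of the plate, straight below the wheel's centre; x along the axle (at yaw 0 away from the robot), y along the plate, z up. Its place and yaw vary.
- wheel_hub (a point): Wheel's centre on its axle, 125 mm up; turns with the wheel, x along the axle. Upright plain steel disc, diameter 150 mm, top 200 mm up, rim 14 mm thick (x -7 to +7 mm), clear to grip 19 mm deep, e.g. from above; hub 28 mm thick, 32 mm across; six screw heads 38 mm from the axle. One side hides a heavy spot: no look, axis or joint zero tells where.
- wheel (a joint): Angle of the wheel (rad, any number of turns), positive about the stand's +x; its zero means nothing. Braked at the start. Free, the wheel (0.6 to 0.9 kg) swings like a damped pendulum, period about 0.9 s, for some 2 to 6 s until the heavy side is down, within about 8 degrees (bearing drag). A grip on the rim turns or holds it.
- plunger_top (a point): Middle of the top of the brake plunger's black round knob, 36 mm in diameter, 12 mm thick, on an upright rod at x = 0, y = -145 mm on the stand; 118 mm above the bench when up (brake on), 106 mm when home. The wheel's edge is 70 mm away.
- plunger (a joint): Travel of the brake plunger (m): 0 up, 0.012 fully home, knob down on the steel bridge below it. It takes about 9 N all the way, then stops hard, and stays where it is left. Pressed, it lowers a rubber shoe from the underside of the wheel.
- bearing: loose ball bearing lying flat, 47 mm across, 14 mm high; origin in the middle of its underside; to be left alone
- marker: loose white and black marker pen, 135 mm long, 17 mm thick; origin in the middle of its underside; to be left alone
- pliers: loose pliers lying flat, 172 mm long, 56 mm wide, 13 mm high; origin in the middle of its underside; to be left alone
- spark_plug: loose spark plug lying down, 80 mm long, 23 mm thick; origin in the middle of its underside; to be left alone
- screwdriver: loose screwdriver, 182 mm long, handle 26 mm thick; origin in the middle of its underside; to be left alone

How it is judged:
By the outcome, as a careful person would: the job done as asked, in the order asked, and still so for the second after the job is handed in, while the arm keeps its last pose, push and grip.
It also fails if it takes over 67 s, if anything falls off the work surface, if the arm or the gripper's body presses on something with over 40 N, if the wrist force passes 120 N, or if a joint passes its speed limit or range.

## Working session

There is one attempt and no reset: what is moved stays moved. The work goes in short steps, Python scripts to look and compute and a tool call to move; the robot and the scene stay as the last step left them, time stands still between calls to the robot, and variables do not carry over. Pictures are saved under pics/ and viewed, at most 10 in all, crops included, and the job is handed in when it is done.

```bash
ls; mkdir -p pics; python3 - <<'E'
from bench import bot, cams
import cv2,numpy as np
o=bot.get_obs();print({k:np.round(v,3) for k,v in o.items()})
a=cams.capture("scene");b=cams.capture("top")
cv2.imwrite("pics/s0.png",a);cv2.imwrite("pics/t0.png",b)
for n in("scene","top","wrist"):
  c=cams.get_calibration(n);print(n,np.round(c["intrinsics"],1).tolist(),np.round(c["dist"],3),np.round(c["extrinsics"],3).tolist())
E
```

```text
bench.py
pics
{'clock': np.float64(0.0), 'q': array([ 1.156,  0.384,  0.016,  1.371, -0.006,  1.388, -0.047]), 'joint_vel': array([ 0.001, -0.002,  0.   , -0.   ,  0.001, -0.   ,  0.001]), 'effort': array([-1.0000e-03, -6.2760e+01,  8.4500e-01, -3.7182e+01,  1.7000e-02,
        1.4000e-02,  0.0000e+00]), 'position': array([ 0.215, -0.586,  0.252]), 'tcp_rot': array([-0.001,  0.985,  0.175, -0.   ]), 'wrist_force': array([ 0.925, -0.517,  0.211]), 'ft_torque': array([0.002, 0.049, 0.023]), 'finger_force': np.float64(0.0), 'gripper_width': np.float64(0.086)}
scene [[346.4, 0.0, 255.0], [0.0, 346.4, 194.1], [0.0, 0.0, 1.0]] [-0.048  0.     0.     0.     0.   ] [[-0.653, -0.757, -0.01, 0.225], [-0.481, 0.425, -0.767, 0.43], [0.585, -0.496, -0.642, 0.494], [0.0, 0.0, 0.0, 1.0]]
top [[451.0, 0.0, 261.9], [0.0, 451.0, 198.2], [0.0, 0.0, 1.0]] [-0.  0.  0.  0.  0.] [[0.01, -1.0, -0.026, -0.179], [-0.992, -0.007, -0.127, 0.548], [0.127, 0.027, -0.992, 1.054], [0.0, 0.0, 0.0, 1.0]]
wrist [[289.5, 0.0, 258.4], [0.0, 289.5, 188.9], [0.0, 0.0, 1.0]] [-0.038  0.     0.     0.     0.   ] [[0.345, -0.939, -0.001, -0.624], [-0.892, -0.328, 0.31, -0.04], [-0.292, -0.106, -0.951, 0.38], [0.0, 0.0, 0.0, 1.0]]
```

View pics/s0.png

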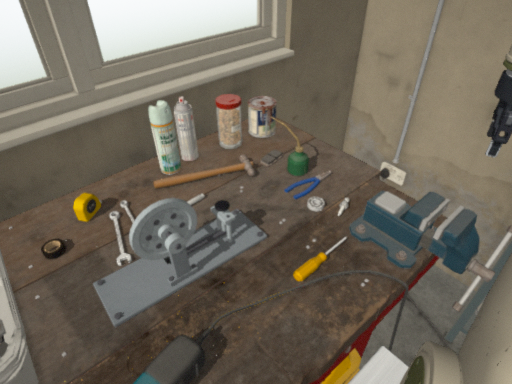

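View pics/t0.png

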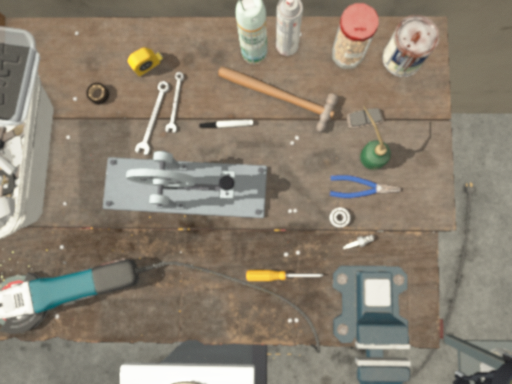

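The scene view shows the wheel at about (172,225) and the black knob at (222,206). In the top view the plate spans (104..267, 157..217), the knob is at (227,183) and the wheel's upper edge lies around (160,177). The loose things are well clear of it.

```bash
cat > h.py <<'E'
from bench import bot, cams
import cv2,numpy as np
from scipy.spatial.transform import Rotation as R
def rays(cal,px):
    E=np.array(cal["extrinsics"]);K=np.array(cal["intrinsics"]);d=np.array(cal["dist"])
    u=cv2.undistortPoints(np.array(px,float).reshape(-1,1,2),K,d).reshape(-1,2)
    D=np.c_[u,np.ones(len(u))]@E[:3,:3]
    return -E[:3,:3].T@E[:3,3],D/np.linalg.norm(D,axis=1)[:,None]
def plane(cal,px,z):
    c,D=rays(cal,px);return c+D*((z-c[2])/D[:,2])[:,None]
def tri(l):
    A=np.zeros((3,3));b=np.zeros(3);cs=[]
    for cal,p in l:
        c,D=rays(cal,[p]);P=np.eye(3)-np.outer(D[0],D[0]);A+=P;b+=P@c;cs.append((c,P))
    x=np.linalg.solve(A,b);return x,[np.linalg.norm(P@(x-c)) for c,P in cs]
def proj(cal,p):
    E=np.array(cal["extrinsics"]);return cv2.projectPoints(np.array(p,float).reshape(-1,1,3),cv2.Rodrigues(E[:3,:3])[0],E[:3,3],np.array(cal["intrinsics"]),np.array(cal["dist"]))[0].reshape(-1,2)
def dark(img,x0,y0,x1,y1,t=50):
    m=(img[y0:y1,x0:x1].max(2)<t).astype(np.uint8)
    n,l,s,c=cv2.connectedComponentsWithStats(m);i=1+np.argmax(s[1:,4]);return c[i]+[x0,y0],s[i]
E
python3 - <<'E'
from h import *
s=cv2.imread("pics/s0.png");t=cv2.imread("pics/t0.png")
cs=cams.get_calibration("scene");ct=cams.get_calibration("top")
ks=dark(s,208,192,238,216);kt=dark(t,214,170,242,198);print(ks,kt)
k,e=tri([(cs,ks[0]),(ct,kt[0])]);print("knob",k,e)
# plate
hsv=cv2.cvtColor(t,cv2.COLOR_BGR2HSV);m=((hsv[...,1]<45)&(hsv[...,2]>90)).astype(np.uint8)
m[:145]=0;m[230:]=0;m[:,:95]=0;m[:,280:]=0
m=cv2.morphologyEx(m,cv2.MORPH_OPEN,np.ones((3,3)))
c=max(cv2.findContours(m,0,2)[0],key=cv2.contourArea)
r=cv2.minAreaRect(c);bx=cv2.boxPoints(r);P=plane(ct,bx,0.012);print(bx,P)
print("size",np.linalg.norm(np.diff(P,axis=0),axis=1))
L=P[:,:2];cen=L.mean(0);d=np.diff(L,axis=0);v=max(d,key=np.linalg.norm);v/=np.linalg.norm(v);v*=np.sign(v[1]);print("cen",cen,"ydir",v,"origin",cen+0.03*v,"knob pred",cen-0.115*v)
im=np.hstack([cv2.resize(s[185:330,85:285],None,fx=2,fy=2,interpolation=2),cv2.resize(t[145:230,95:280],(400,184),interpolation=2)[:290] if 0 else cv2.copyMakeBorder(cv2.resize(t[145:230,95:280],(400,184)),0,106,0,0,0)])
cv2.imwrite("pics/c0.png",im)
E
```

```text
(array([221.74107143, 205.15178571]), array([  7,   9,  14,  10, 112], dtype=int32)) (array([232. , 182.5]), array([18, 11,  1,  4,  4], dtype=int32))
knob [ 0.57860973 -0.104891    0.10498749] [np.float64(0.004313043844620696), np.float64(0.004313043844620642)]
[[101.258896 209.65747 ]
 [104.67375  146.7265  ]
 [268.05316  155.59204 ]
 [264.6383   218.52301 ]] [[ 0.52084306  0.22315063  0.012     ]
 [ 0.67990129  0.22339732  0.012     ]
 [ 0.65900794 -0.1877299   0.012     ]
 [ 0.50223564 -0.18076151  0.012     ]]
size [0.15905842 0.41165777 0.15692709]
cen [0.59049698 0.01951413] ydir [0.05075418 0.99871118] origin [0.59201961 0.04947547] knob pred [ 0.58466025 -0.09533765]
```

View pics/c0.png

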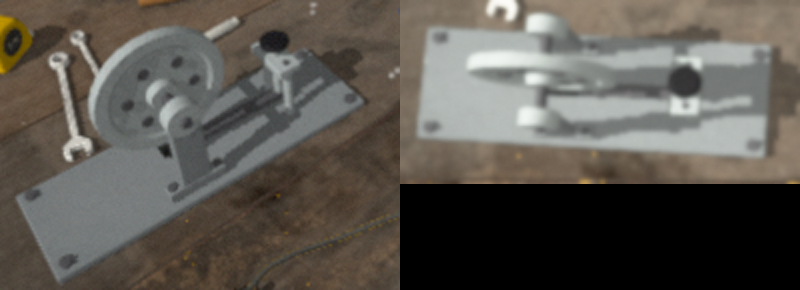

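The crop shows the knob in the top view at about (226.8,182.9) and in the scene view at (222,205). The plate corners in the top view are about (107.5,158), (266,167), (265,217.6) and (103,208.4). The stand is turned a few degrees.

```bash
python3 - <<'E'
from h import *
s=cv2.imread("pics/s0.png");t=cv2.imread("pics/t0.png")
cs=cams.get_calibration("scene");ct=cams.get_calibration("top")
kt,st=dark(t,214,170,242,198,75);print(kt,st)
k,e=tri([(cs,(221.8,204.6)),(ct,kt)]);print("knob",k,e)
P=plane(ct,[(107.5,158),(266.1,166.7),(265.2,217.6),(102.9,208.4)],.012);print(P)
print("sizes",np.linalg.norm(np.roll(P,-1,0)-P,axis=1))
v=((P[0]+P[3])-(P[1]+P[2]))[:2];v/=np.linalg.norm(v);cen=P.mean(0)[:2]
O=cen+.03*v;print("yaw",np.arctan2(-v[0],v[1]),"origin",O,"knob",cen-.115*v)
O2=k[:2]+.145*v;print("O from knob",O2)
x=np.array([v[1],-v[0]])
for zz in(0.125,0.2):print(proj(cs,[[*O,zz]]),proj(ct,[[*O,zz]]))
o=bot.get_obs();T=R.from_quat(np.array(o["tcp_rot"])[[1,2,3,0]]);print(T.as_matrix().round(3))
print("to wheel",T.inv().apply([*(O),.3]-o["position"]),"to knob",T.inv().apply([*k[:2],.3]-o["position"]))
E
```

Request:
{"fn": "advance", "kwargs": {"plan": [{"dz":-0.04,"jaw":0},{"dz":-0.06,"yaw":-0.1,"jaw":0},{"dx":0.5,"dy":-0.334,"dz":-0.06,"yaw":-1.169,"jaw":0},{"dx":0.5,"dy":-0.334,"dz":-0.06,"yaw":-1.169,"jaw":0},{"dx":0.5,"dy":-0.334,"dz":-0.06,"yaw":-1.169,"jaw":0},{"dx":0.5,"dy":-0.334,"dz":-0.06,"yaw":-1.169,"jaw":0},{"dx":0.5,"dy":-0.334,"dz":-0.06,"yaw":-1.169,"jaw":0},{"dx":0.5,"dy":-0.334,"dz":-0.06,"yaw":-1.169,"jaw":0},{"dx":0.5,"dy":-0.334,"dz":-0.06,"yaw":-1.169,"jaw":0},{"dx":0.5,"dy":-0.334,"dz":-0.06,"yaw":-1.169,"jaw":0},{"dx":0.5,"dy":-0.334,"dz":-0.06,"yaw":-1.169,"jaw":0},{"dx":0.5,"dy":-0.334,"dz":-0.06,"yaw":-1.169,"jaw":0}], "force": 40}}

```text
clock: 1.1
position: [0.4614, -0.2482, 0.3132]
tcp_rot: [-0.0, 0.723, 0.691, -0.0]
wrist_force: [1.4, -1.9, -0.7]
gripper_width: -0.0002
finger_force: 0.0
```

```bash
cat >> h.py <<'E'
KN=np.array([.573,-.097]);O=np.array([.580,.0475]);YAW=-.0495
def rel(p):
    o=bot.get_obs();T=R.from_quat(np.array(o["tcp_rot"])[[1,2,3,0]]);M=T.as_matrix()
    print("clk",o["clock"],"pos",np.round(o["position"],4),"tooly yaw err",round(YAW-np.arctan2(M[1,1],M[0,1]),4),"rel",T.inv().apply(np.array(p)-o["position"]).round(4),"F",np.round(o["wrist_force"],1),"q7",o["q"].round(2))
E
python3 -c "
from h import *
rel([*KN,.16])"
```

```text
clk 1.1 pos [ 0.4614 -0.2482  0.3132] tooly yaw err -0.0042 rel [0.156  0.1047 0.1531] F [ 1.4 -1.9 -0.7] q7 [ 0.77  0.16 -0.38  1.53  0.06  1.46  0.34]
```

Request:
{"fn": "advance", "kwargs": {"plan": [{"dx":0.156,"dy":0.1047,"dz":0.05,"jaw":0},{"dx":0.156,"dy":0.1047,"dz":0.05,"jaw":0},{"dx":0.156,"dy":0.1047,"dz":0.05,"jaw":0},{"dx":0.156,"dy":0.1047,"dz":0.05,"jaw":0},{"dx":0.156,"dy":0.1047,"dz":0.05,"jaw":0},{"dx":0.156,"dy":0.1047,"dz":0.05,"jaw":0},{"dx":0.156,"dy":0.1047,"dz":0.12,"jaw":0},{"dx":0.156,"dy":0.1047,"dz":0.12,"jaw":0},{"dx":0.156,"dy":0.1047,"dz":0.12,"jaw":0}]}}

```text
clock: 1.85
position: [0.5696, -0.0993, 0.1867]
tcp_rot: [-0.004, 0.724, 0.689, -0.003]
wrist_force: [-1.5, -0.3, -1.4]
gripper_width: 0.0006
finger_force: 0.0
```

```bash
python3 - <<'E'
from h import *
rel([*KN,.14])
w=cams.capture("wrist");t=cams.capture("top");c=cams.get_calibration("wrist")
print(proj(c,[[*KN,.118],[*O,.2]]))
cv2.imwrite("pics/w1.png",np.hstack([w[:, :],cv2.resize(t[145:230,95:280],(280,129))[:129] if 0 else cv2.copyMakeBorder(cv2.resize(t[145:230,95:280],(280,129)),0,255,0,0,0)]))
E
```

```text
clk 1.85 pos [ 0.5696 -0.0993  0.1867] tooly yaw err 0.0001 rel [0.0024 0.0037 0.0467] F [-1.5 -0.3 -1.4] q7 [ 0.49  0.37 -0.48  1.57  0.18  1.25 -0.07]
[[ 258.47974689  206.37816152]
 [ 257.41645036 -124.49539997]]
```

View pics/w1.png

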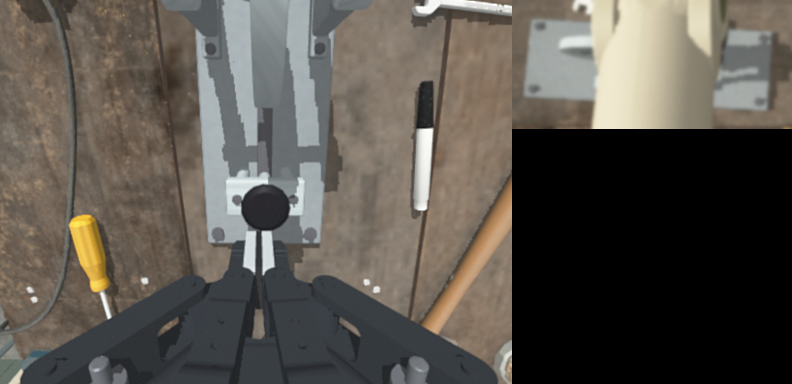

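The wrist view shows the knob at (265,206), with the rim's edge above it at x≈270 and the closed fingers just below it. This matches the estimate once the arm's lag at capture is allowed for.

Request:
{"fn": "advance", "kwargs": {"plan": [{"dz":0.02,"jaw":0},{"dz":0.03,"jaw":0},{"dz":0.04,"jaw":0},{"dz":0.045,"jaw":0},{"dz":0.048,"jaw":0},{"dz":0.05,"jaw":0},{"dz":0.05,"jaw":0}]}}

```text
clock: 2.53
position: [0.5734, -0.0995, 0.1435]
tcp_rot: [0.0, 0.725, 0.689, 0.0]
wrist_force: [0.4, -0.1, -0.1]
gripper_width: 0.0
finger_force: 0.0
```

```bash
python3 -c "
from h import *
rel([*KN,.128])"
```

```text
clk 2.5333 pos [ 0.5734 -0.0995  0.1435] tooly yaw err 0.0005 rel [ 0.0024 -0.0005  0.0155] F [ 0.4 -0.1 -0.1] q7 [ 0.49  0.41 -0.48  1.62  0.2   1.15 -0.09]
```

Request:
{"fn": "advance", "kwargs": {"plan": [{"dx":0.002,"dz":0.003,"jaw":0},{"dx":0.002,"dz":0.006,"jaw":0},{"dx":0.002,"dz":0.009,"jaw":0},{"dx":0.002,"dz":0.011,"jaw":0},{"dx":0.002,"dz":0.012,"jaw":0},{"dx":0.002,"dz":0.013,"jaw":0},{"dx":0.002,"dz":0.014,"jaw":0},{"dx":0.002,"dz":0.014,"jaw":0}]}}

```text
clock: 3.2
position: [0.574, -0.0972, 0.1305]
tcp_rot: [0.001, 0.724, 0.689, 0.001]
wrist_force: [-0.8, -0.2, 6.0]
gripper_width: -0.0
finger_force: 3.1
```

```bash
python3 -c "
from h import *
rel([*KN,.128])"
```

```text
clk 3.2 pos [ 0.574  -0.0972  0.1305] tooly yaw err 0.0003 rel [ 0.0002 -0.001   0.0025] F [-0.8 -0.2  6. ] q7 [ 0.48  0.42 -0.47  1.64  0.21  1.13 -0.1 ]
```

Request:
{"fn": "advance", "kwargs": {"plan": [{"dz":0.001,"jaw":0},{"dz":0.002,"jaw":0},{"dz":0.003,"jaw":0},{"dz":0.003,"jaw":0}]}}

```text
clock: 3.53
position: [0.5741, -0.0973, 0.1281]
tcp_rot: [0.001, 0.724, 0.689, 0.001]
wrist_force: [-4.9, 0.5, 11.1]
gripper_width: 0.0
finger_force: 5.6
```

Request:
{"fn": "advance", "kwargs": {"plan": [{"dz":0.001,"jaw":0},{"dz":0.001,"jaw":0},{"dz":0.001,"jaw":0}]}}

```text
clock: 3.78
position: [0.5741, -0.0972, 0.128]
tcp_rot: [0.001, 0.724, 0.689, 0.001]
wrist_force: [-6.7, 0.7, 19.0]
gripper_width: 0.0001
finger_force: 9.1
```

Request:
{"fn": "advance", "kwargs": {"plan": [{"dz":0.001,"jaw":0},{"dz":0.0015,"jaw":0},{"dz":0.0015,"jaw":0}]}}

```text
clock: 4.03
position: [0.5742, -0.0972, 0.1279]
tcp_rot: [0.002, 0.724, 0.689, 0.001]
wrist_force: [-13.0, 0.7, 29.3]
gripper_width: 0.0004
finger_force: 14.6
```

Request:
{"fn": "advance", "kwargs": {"plan": [{"dz":-0.03,"jaw":0},{"dz":-0.07,"jaw":0},{"dz":-0.11,"jaw":0.04},{"dx":-0.04,"dz":-0.15,"jaw":0.04},{"dx":-0.08,"dz":-0.19,"jaw":0.04},{"dx":-0.1,"dz":-0.2,"jaw":0.04},{"dx":-0.1,"dz":-0.2,"jaw":0.04}]}}

```text
clock: 4.62
position: [0.5684, -0.2042, 0.3287]
tcp_rot: [0.004, 0.727, 0.687, 0.0]
wrist_force: [-0.9, -0.8, -0.3]
gripper_width: 0.0397
finger_force: 0.0
```

```bash
python3 - <<'E'
from h import *
ims=[]
for i in range(14):
    ims.append(cams.capture("scene"))
print(bot.get_obs()["clock"])
d=[int(cv2.absdiff(a,b)[185:265,120:215].astype(int).sum()) for a,b in zip(ims,ims[1:])];print(d)
cv2.imwrite("pics/s2.png",cv2.resize(ims[-1][180:275,115:235],None,fx=4,fy=4,interpolation=2));cv2.imwrite("pics/s2raw.png",ims[-1])
E
```

```text
5.3167
[49263, 47473, 51003, 54321, 55537, 54779, 55170, 52492, 48767, 45640, 45682, 45622, 45331]
```

View pics/s2.png

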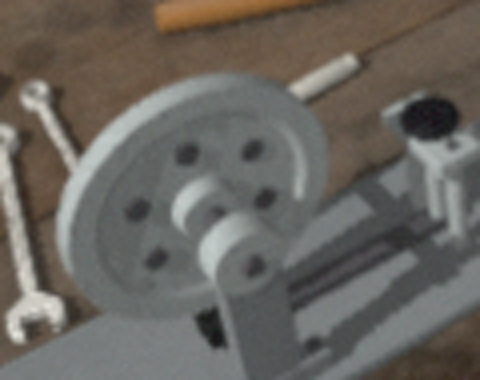

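The crop shows the knob down on the bridge, and five dark screw heads at about (187,153), (252,150), (264,198), (137,210) and (157,258). These can be used to measure the wheel's angle modulo 60 degrees. Next I wait for rest and measure.

```bash
cat >> h.py <<'E'
Xs=np.array([np.cos(YAW),np.sin(YAW),0]);Ys=np.array([-np.sin(YAW),np.cos(YAW),0]);C=np.array([*O,.125])
TH=np.radians(np.arange(0,360,1.0)) # angle from stand +y towards +z = positive about +x
def ring(img,r=.038,x=-.007):
    c=cams.get_calibration("scene")
    P=C+x*Xs+r*(np.cos(TH)[:,None]*Ys+np.sin(TH)[:,None]*[0,0,1])
    g=cv2.GaussianBlur(cv2.cvtColor(img,cv2.COLOR_BGR2GRAY),(3,3),0).astype(np.float32);p=proj(c,P).astype(np.float32)
    return cv2.remap(g,p[:,:1],p[:,1:],1).ravel()
def phase(img,**k): # deg mod 60
    a=ring(img,**k);hi=a-cv2.GaussianBlur(np.r_[a,a,a][None],(0,0),20).ravel()[360:720]
    m=(TH<np.radians(225))|(TH>np.radians(315));A=np.c_[np.ones(m.sum()),np.cos(6*TH[m]),np.sin(6*TH[m])]
    s=np.linalg.lstsq(A,-hi[m],rcond=None)[0];return np.degrees(np.arctan2(s[2],s[1]))/6%60,np.hypot(s[1],s[2])
E
python3 - <<'E'
from h import *
im=cv2.imread("pics/s2raw.png")
for r in(.034,.038):
  for x in(-.007,-.003):print(r,x,phase(im,r=r,x=x))
print(ring(im)[::10].astype(int))
E
```

```text
0.034 -0.007 (np.float64(27.04953545131774), np.float64(16.330881831276695))
0.034 -0.003 (np.float64(27.67249349490157), np.float64(19.789095291598812))
0.038 -0.007 (np.float64(27.04381446492971), np.float64(21.0159376330782))
0.038 -0.003 (np.float64(27.704374563134504), np.float64(22.41336851581167))
[101  97  81  57  79  99 104 108  73  64  99 108 109  99  59  71 100 110
 111  95  60  67  93 115 127 123 127 165 186 122 100  97  84  59  78 104]
```

Request:
{"fn": "advance", "kwargs": {"plan": [{"jaw":0.04},{"jaw":0.04},{"jaw":0.04},{"jaw":0.04},{"jaw":0.04},{"jaw":0.04},{"jaw":0.04},{"jaw":0.04},{"jaw":0.04},{"jaw":0.04},{"jaw":0.04},{"jaw":0.04}]}}

```text
clock: 6.32
position: [0.5683, -0.1973, 0.3238]
tcp_rot: [-0.0, 0.725, 0.689, 0.0]
wrist_force: [-0.2, -0.4, 1.0]
gripper_width: 0.04
finger_force: 0.0
```

Request:
{"fn": "advance", "kwargs": {"plan": [{"jaw":0.04},{"jaw":0.04},{"jaw":0.04},{"jaw":0.04},{"jaw":0.04},{"jaw":0.04},{"jaw":0.04},{"jaw":0.04},{"jaw":0.04},{"jaw":0.04},{"jaw":0.04},{"jaw":0.04}]}}

```text
clock: 7.32
position: [0.5683, -0.1973, 0.3238]
tcp_rot: [-0.0, 0.725, 0.689, 0.0]
wrist_force: [0.5, 0.4, -0.5]
gripper_width: 0.0401
finger_force: 0.0
```

```bash
python3 - <<'E'
from h import *
L=[phase(cams.capture("scene")) for i in range(16)];print(bot.get_obs()["clock"]);print(np.round(L,1).tolist())
E
```

```text
8.1167
[[27.0, 20.9], [27.1, 21.1], [27.0, 21.3], [27.2, 20.6], [27.0, 20.9], [27.0, 20.7], [27.2, 21.3], [27.2, 21.0], [27.1, 20.8], [27.1, 20.9], [27.0, 21.2], [27.1, 21.0], [27.1, 21.2], [27.1, 21.2], [27.1, 21.2], [27.0, 20.9]]
```

```bash
python3 - <<'E'
from h import *
a=cv2.imread("pics/s0.png");print(phase(a))
b=cams.capture("scene")
cv2.imwrite("pics/k.png",np.hstack([cv2.resize(i[185:270,118:245],None,fx=3,fy=3,interpolation=2) for i in(a,b)]))
cs=cams.get_calibration("scene");ct=cams.get_calibration("top");t=cams.capture("top")
ks=dark(b,208,192,238,216);k0=dark(a,208,192,238,216);kt=dark(t,210,165,246,202,75);print(k0,ks,kt)
for z in (.118,.106):print(z,proj(cs,[[*KN,z]]),plane(cs,[ks[0]],z),plane(ct,[kt[0]],z))
E
```

```text
(np.float64(7.486600883730613), np.float64(16.35194645766526))Traceback (most recent call last):
  File "<stdin>", line 6, in <module>
  File "h.py", line 20, in dark
    n,l,s,c=cv2.connectedComponentsWithStats(m);i=1+np.argmax(s[1:,4]);return c[i]+[x0,y0],s[i]
                                                    ~~~~~~~~~^^^^^^^^^
    return _wrapfunc(a, 'argmax', axis=axis, out=out, **kwds)
    return bound(*args, **kwds)
ValueError: attempt to get argmax of an empty sequence
```

View pics/k.png

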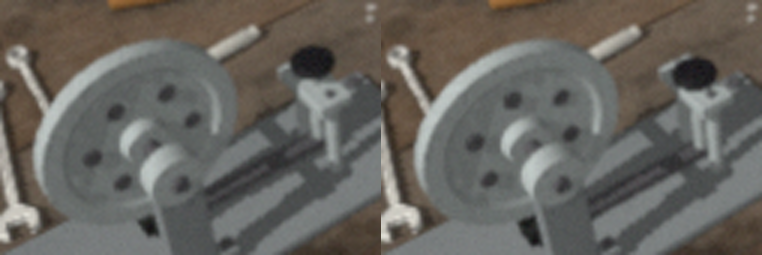

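The before and after crops show the knob about 4 px lower, which is the full 12 mm, so it is home. The wheel has swung to a new rest phase of 27.1° from 7.5° and is still. Next I hover over the rim and check its x position.

```bash
python3 -c "
from h import *
p=C-.0424*Ys;rel([p[0],p[1],.27])"
```

```text
clk 8.2167 pos [ 0.5684 -0.1973  0.3238] tooly yaw err 0.0005 rel [ 0.2027 -0.0006  0.0539] F [-0.3 -0.6  1. ] q7 [ 0.6   0.35 -0.45  1.29  0.15  1.53  0.13]
```

Request:
{"fn": "advance", "kwargs": {"plan": [{"dx":0.12,"dy":-0.0006,"jaw":0.04},{"dx":0.12,"dy":-0.0006,"jaw":0.04},{"dx":0.12,"dy":-0.0006,"jaw":0.04},{"dx":0.12,"dy":-0.0006,"jaw":0.04},{"dx":0.12,"dy":-0.0006,"jaw":0.04},{"dx":0.12,"dy":-0.0006,"jaw":0.04},{"dx":0.12,"dy":-0.0006,"jaw":0.04}]}}

```text
clock: 8.8
position: [0.5737, -0.0792, 0.3237]
tcp_rot: [0.0, 0.725, 0.688, -0.0]
wrist_force: [-0.5, -1.1, -0.2]
gripper_width: 0.0399
finger_force: 0.0
```

```bash
python3 - <<'E'
from h import *
c=cams.get_calibration("wrist");w=cams.capture("wrist")
s=cams.capture("scene");print(phase(s))
print(proj(c,[C+[0,0,.075],C+[0,0,.075]-.007*Xs,C+[0,0,.075]+.007*Xs]))
cv2.imwrite("pics/w2.png",w)
p=C-.0424*Ys;rel([p[0],p[1],.24])
E
```

```text
(np.float64(27.055012143362575), np.float64(22.88342753289001))
[[257.50114486  30.38221934]
 [248.30118336  30.41243543]
 [266.70165579  30.36472911]]
clk 8.9 pos [ 0.5737 -0.0792  0.3236] tooly yaw err 0.0032 rel [ 0.0845 -0.0002  0.0836] F [ 0.7 -1.   1.7] q7 [ 0.47  0.3  -0.5   1.36  0.14  1.52 -0.08]
```

View pics/w2.png

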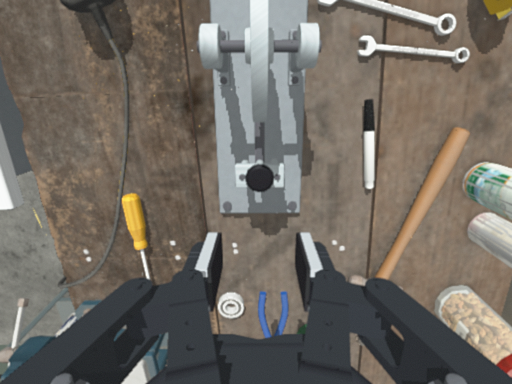

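The rim is around columns 251–269 at row 30, close to the predicted 248–267. The fingers are open symmetrically about it. I will measure the edges more finely.

```bash
python3 - <<'E'
from h import *
w=cv2.imread("pics/w2.png");g=cv2.cvtColor(w,6)
for r in(20,30,40):print(r,g[r,240:280].tolist())
# finger centre at rows 240-260: bright pads
for r in(250,):print(g[r,195:330:3].tolist())
E
```

```text
20 [172, 171, 173, 175, 176, 176, 178, 174, 173, 180, 214, 230, 232, 233, 234, 235, 237, 237, 236, 234, 233, 234, 235, 236, 236, 236, 236, 229, 193, 172, 172, 173, 171, 173, 175, 173, 172, 171, 174, 175]
30 [177, 175, 174, 173, 190, 231, 236, 236, 237, 234, 218, 220, 225, 224, 224, 225, 225, 226, 226, 227, 228, 229, 230, 230, 229, 228, 228, 218, 172, 136, 131, 134, 147, 168, 175, 175, 175, 175, 175, 173]
40 [139, 139, 139, 138, 165, 222, 232, 231, 230, 229, 219, 215, 211, 211, 210, 211, 213, 212, 215, 215, 217, 216, 215, 215, 216, 220, 221, 212, 172, 142, 138, 139, 139, 131, 128, 131, 132, 132, 131, 133]
[60, 60, 146, 217, 216, 220, 71, 34, 30, 73, 119, 122, 125, 220, 184, 123, 119, 121, 123, 122, 125, 123, 122, 112, 102, 103, 109, 104, 106, 108, 111, 128, 128, 109, 32, 33, 51, 213, 215, 217, 194, 56, 60, 60, 109]
```

Request:
{"fn": "advance", "kwargs": {"plan": [{"dx":0.04,"dy":0.0008,"dz":0.02,"jaw":0.04},{"dx":0.0845,"dy":0.0008,"dz":0.05,"jaw":0.04},{"dx":0.0845,"dy":0.0008,"dz":0.0836,"jaw":0.04},{"dx":0.0845,"dy":0.0008,"dz":0.11,"jaw":0.04},{"dx":0.0845,"dy":0.0008,"dz":0.125,"jaw":0.04},{"dx":0.0845,"dy":0.0008,"dz":0.136,"jaw":0.04},{"dx":0.0845,"dy":0.0008,"dz":0.136,"jaw":0.04},{"dx":0.0845,"dy":0.0008,"dz":0.136,"jaw":0.04}]}}

```text
clock: 9.57
position: [0.579, 0.006, 0.1882]
tcp_rot: [-0.0, 0.725, 0.689, 0.0]
wrist_force: [-0.0, 0.6, 0.3]
gripper_width: 0.0398
finger_force: 0.0
```

```bash
python3 - <<'E'
from h import *
p=C-.0424*Ys;rel([p[0],p[1],.1876]);print(phase(cams.capture("scene")))
E
```

```text
clk 9.5667 pos [0.579  0.006  0.1882] tooly yaw err 0.002 rel [-0.0009 -0.0011  0.0006] F [-0.   0.6  0.3] q7 [ 0.35  0.37 -0.53  1.58  0.2   1.24 -0.27]
(np.float64(27.068075737652297), np.float64(27.903019254762647))
```

Wheel untouched. Grip it.

Request:
{"fn": "advance", "kwargs": {"plan": [{"jaw":0.02},{"jaw":0.01},{"jaw":0.01},{"jaw":0.01},{"jaw":0.01}], "force": 40}}

```text
clock: 10.03
position: [0.5788, 0.0066, 0.1893]
tcp_rot: [0.001, 0.725, 0.689, 0.0]
wrist_force: [-3.8, -0.8, 5.1]
gripper_width: 0.0131
finger_force: 40.1
```

```bash
python3 - <<'E'
from h import *
p=C-.0424*Ys;rel([p[0],p[1],.1876]);print(phase(cams.capture("scene")))
E
```

```text
clk 10.0333 pos [0.5788 0.0066 0.1893] tooly yaw err 0.0008 rel [-0.0015 -0.0009  0.0017] F [-3.8 -0.8  5.1] q7 [ 0.35  0.37 -0.53  1.58  0.2   1.25 -0.27]
(np.float64(27.4439004986034), np.float64(27.659590428189542))
```

Request:
{"fn": "advance", "kwargs": {"plan": [{"dx":0.0062,"dz":-0.0046,"jaw":0.01},{"dx":0.0128,"dz":-0.0084,"jaw":0.01},{"dx":0.0199,"dz":-0.0115,"jaw":0.01},{"dx":0.0273,"dz":-0.0137,"jaw":0.01},{"dx":0.0347,"dz":-0.015,"jaw":0.01},{"dx":0.0424,"dz":-0.0154,"jaw":0.01}]}}

```text
clock: 10.58
position: [0.5808, 0.0492, 0.2033]
tcp_rot: [0.0, 0.725, 0.689, -0.001]
wrist_force: [1.0, -5.3, -7.2]
gripper_width: 0.0133
finger_force: 39.0
```

```bash
python3 -c "
from h import *
print(phase(cams.capture('scene')));rel([*C[:2],.2])"
```

```text
(np.float64(53.491209573333684), np.float64(21.855216877308003))
clk 10.6333 pos [0.5809 0.0513 0.2033] tooly yaw err -0.0011 rel [-0.0038 -0.0007  0.0033] F [ 2.4 -5.1 -7.2] q7 [ 0.29  0.37 -0.55  1.55  0.2   1.28 -0.34]
```

Request:
{"fn": "advance", "kwargs": {"plan": [{"dx":0.0077,"dz":0.0005,"jaw":0.01},{"dx":0.0152,"dz":0.0018,"jaw":0.01},{"dx":0.0226,"dz":0.004,"jaw":0.01},{"dx":0.0297,"dz":0.007,"jaw":0.01},{"dx":0.0362,"dz":0.0108,"jaw":0.01},{"dx":0.0424,"dz":0.0154,"jaw":0.01},{"dx":0.0424,"dz":0.0154,"jaw":0.01},{"dx":0.0424,"dz":0.0154,"jaw":0.01}]}}

```text
clock: 11.3
position: [0.5829, 0.0933, 0.1888]
tcp_rot: [-0.0, 0.724, 0.69, 0.001]
wrist_force: [-2.9, 0.5, 2.2]
gripper_width: 0.0129
finger_force: 40.6
```

```bash
python3 -c "
from h import *
print(phase(cams.capture('scene')));p=C+.0424*Ys;rel([*p[:2],.1876])"
```

```text
(np.float64(20.04217557155914), np.float64(24.93245555136637))
clk 11.35 pos [0.5829 0.0933 0.1888] tooly yaw err -0.0011 rel [-0.0035 -0.0007  0.0012] F [-2.4  1.   3.5] q7 [ 0.22  0.4  -0.56  1.54  0.22  1.26 -0.43]
```

Request:
{"fn": "advance", "kwargs": {"plan": [{"dx":0.003,"dz":0.0026,"jaw":0.01},{"dx":0.0057,"dz":0.0053,"jaw":0.01},{"dx":0.0057,"dz":0.0053,"jaw":0.01},{"dx":0.0057,"dz":0.0053,"jaw":0.01},{"dx":0.0057,"dz":0.0053,"jaw":0.01}]}}

```text
clock: 11.77
position: [0.5832, 0.0988, 0.184]
tcp_rot: [-0.0, 0.724, 0.69, 0.001]
wrist_force: [-4.8, 1.8, 7.9]
gripper_width: 0.0129
finger_force: 42.0
```

```bash
python3 -c "
from h import *
print(phase(cams.capture('scene')))"
```

```text
(np.float64(14.93741255597641), np.float64(23.66752305820432))
```

Request:
{"fn": "advance", "kwargs": {"plan": [{"jaw":0.05},{"jaw":0.05},{"jaw":0.05},{"dz":-0.03,"jaw":0.05},{"dz":-0.07,"jaw":0.05},{"dz":-0.08,"jaw":0.05}]}}

```text
clock: 12.32
position: [0.585, 0.0981, 0.2684]
tcp_rot: [0.002, 0.725, 0.689, 0.003]
wrist_force: [1.1, 0.4, 0.6]
gripper_width: 0.0496
finger_force: 0.0
```

```bash
python3 - <<'E'
from h import *
L=[phase(cams.capture("scene"))[0] for i in range(50)];u=np.degrees(np.unwrap(np.radians(np.array(L)*6)))/6;print(bot.get_obs()["clock"]);print(u.round(1).tolist())
E
```

```text
14.8167
[16.8, 10.4, -0.5, -14.0, -27.1, -39.3, -49.1, -56.0, -57.8, -55.7, -50.3, -44.1, -37.3, -30.3, -24.5, -20.7, -18.7, -18.9, -19.9, -21.3, -23.5, -25.1, -27.0, -28.1, -29.1, -29.2, -29.3, -29.2, -29.3, -29.1, -29.2, -29.3, -29.2, -29.3, -29.3, -29.2, -29.2, -29.2, -29.3, -29.2, -29.2, -29.2, -29.4, -29.4, -29.3, -29.2, -29.4, -29.4, -29.3, -29.2]
```

```bash
python3 - <<'E'
import numpy as np
from scipy.optimize import least_squares
from scipy.integrate import solve_ivp
u=np.array([16.8,10.4,-0.5,-14.0,-27.1,-39.3,-49.1,-56.0,-57.8,-55.7,-50.3,-44.1,-37.3,-30.3,-24.5,-20.7,-18.7,-18.9,-19.9,-21.3,-23.5,-25.1,-27.0,-28.1,-29.1,-29.2,-29.3,-29.2]);t=.05*np.arange(len(u))
def sim(p):
    e,w,c,d,th,v=p
    f=lambda t,y:[y[1],-w*w*np.sin(y[0]-e)-c*y[1]-d*np.tanh(y[1]/.03)]
    return solve_ivp(f,(0,t[-1]),[th,v],t_eval=t,method="LSODA",max_step=.02).y[0]
for e0 in(-33,-29,-25):
    r=least_squares(lambda p:np.degrees(sim(p))-u,[np.radians(e0),7,1,3,.3,-1.5],x_scale=[.1,1,1,3,.1,1],loss="soft_l1",diff_step=1e-3)
    p=r.x;print(np.degrees(p[0]),p[1:4],"band",np.degrees(p[3]/p[1]**2),r.cost,np.round(r.fun,1)[::2])
E
```

```text
-29.97913502637402 [7.55925853 1.1514953  5.44632576] band 5.4609455907083175 1.230689162389211 [-0.   0.2 -0.1 -0.7  0.7 -0.4 -0.1 -0.   0.   0.   0.2 -0.   0.1  0.1]
-29.9614861999517 [7.55066957 1.17630596 5.38452954] band 5.411273260546953 1.2339938490979754 [ 0.   0.2 -0.1 -0.6  0.7 -0.4 -0.1 -0.   0.   0.1  0.2 -0.   0.   0.1]
-29.9844512113705 [7.5612047  1.15053494 5.44970308] band 5.461519422141344 1.2299426872815922 [-0.1  0.2 -0.1 -0.6  0.7 -0.4 -0.1 -0.   0.   0.   0.2 -0.   0.1  0.1]
```

The fit puts heavy-side-down at -30.0° and the wheel rests at -29.3°, so I grip it where it stands.

```bash
python3 -c "
from h import *
rel([*(C+.0009*Xs)[:2],.203])"
```

```text
clk 14.8167 pos [0.5833 0.0973 0.2625] tooly yaw err 0.0005 rel [-0.0499  0.0001  0.0595] F [-0.2 -0.1  0.2] q7 [ 0.21  0.36 -0.57  1.43  0.2   1.41 -0.41]
```

Request:
{"fn": "advance", "kwargs": {"plan": [{"dx":-0.03,"jaw":0.04},{"dx":-0.05,"jaw":0.04},{"dx":-0.05,"dz":0.02,"jaw":0.04},{"dx":-0.05,"dz":0.04,"jaw":0.04},{"dx":-0.05,"dz":0.055,"jaw":0.04},{"dx":-0.05,"dz":0.0595,"jaw":0.04},{"dx":-0.05,"dz":0.0595,"jaw":0.04},{"dx":-0.05,"dz":0.0595,"jaw":0.03},{"dx":-0.05,"dz":0.0595,"jaw":0.02}]}}

```text
clock: 15.57
position: [0.5814, 0.0477, 0.2044]
tcp_rot: [0.001, 0.724, 0.689, 0.001]
wrist_force: [-0.0, -0.0, -0.5]
gripper_width: 0.0204
finger_force: 0.0
```

```bash
python3 -c "
from h import *
print(phase(cams.capture('scene')));rel([*(C+.0009*Xs)[:2],.203])"
```

```text
(np.float64(30.41673611910493), np.float64(27.74077335999292))
clk 15.6167 pos [0.5815 0.0477 0.2044] tooly yaw err 0.0003 rel [-0.0002 -0.0005  0.0014] F [ 0.4 -0.2  0.2] q7 [ 0.29  0.37 -0.55  1.54  0.2   1.28 -0.34]
```

Request:
{"fn": "advance", "kwargs": {"plan": [{"jaw":0.01},{"jaw":0.01},{"jaw":0.01},{"jaw":0.01},{"jaw":0.01},{"jaw":0.01}], "force": 40}}

```text
clock: 16.12
position: [0.5808, 0.0478, 0.2044]
tcp_rot: [0.0, 0.724, 0.689, 0.0]
wrist_force: [-5.0, 0.2, 6.1]
gripper_width: 0.013
finger_force: 39.9
```

```bash
python3 - <<'E'
from h import *
s=cams.capture("scene");print(phase(s),phase(cams.capture("scene")));rel([*(C+.0009*Xs)[:2],.203])
cv2.imwrite("pics/f.png",cv2.resize(s[100:330,90:390],None,fx=2,fy=2))
E
```

```text
(np.float64(30.483603219111483), np.float64(27.881087933146993)) (np.float64(30.445114264631513), np.float64(28.031203142377276))
clk 16.2167 pos [0.5808 0.0478 0.2044] tooly yaw err -0.0001 rel [-0.0003  0.0001  0.0014] F [-4.2  0.3  5.9] q7 [ 0.29  0.37 -0.55  1.55  0.2   1.28 -0.34]
```

View pics/f.png

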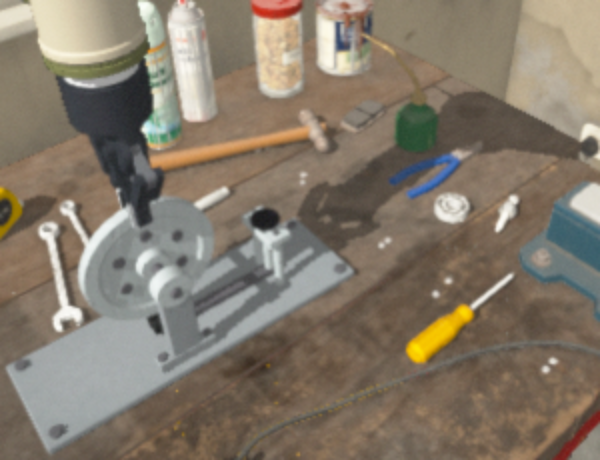

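The gripper holds the rim at the top, around (143,200). The knob is down at (265,218), the loose things have not moved, and the wheel's phase is unchanged at 30.4–30.5°.

```bash
python3 -c "
from bench import bot, cams
print(bot.sign_off())"
```

```text
the job is handed in; nothing more can be done
None
```

The job is handed in at about 16 s of the 67 s allowed: the plunger is home, the wheel settled on its own, was turned 72° and let go, settled again, and is now gripped still at the rim with its heavy side within about 1° of straight down by my estimate, and the loose things weren't touched.

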